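# Tip the blown fuses through the push flap of the collection bin

## Task

Tip all four blown fuses out of the steel dipper scoop into the collection bin: push the bin's sprung flap in with the rim of the scoop (not with the gripper) and pour them through. Then stand the empty scoop upright on the rubber mat again, setting it down rather than dropping it, with the flap shut; leave the other things on the bench where they are.

Things in the scene. Friction and masses are not known exactly. Their poses are not given: they have to be found in the camera images.
- scoop_foot (a point): Centre of the underside of the loose steel dipper scoop: a round tapering cup, 68 mm across the rim, 50 across its flat foot, 66 high, wall 3, about 0.19 kg, with one straight level bar handle half-way up. Axes: x from the handle towards the cup (the pouring side), y across the handle, z up the cup's axis. It starts upright on the mat, handle towards the robot's right.
- scoop_grip (a point): Grip point on the scoop's handle, in the middle of its thickness: 95 mm behind the cup's axis (x) and 34 mm above the underside. The bar is 16 mm wide (y), 10 mm thick and runs from the cup to 137 mm behind its axis. Axes as scoop_foot.
- scoop_mouth (a point): Centre of the scoop's rim circle (68 mm across), 66 mm above its underside; axes as scoop_foot.
- fuse0_c (a point): Centre of a blown cartridge fuse, white ceramic with metal end caps, 10 mm in diameter, 38 mm long, 12 g, z along its length. All four start loose in the scoop, standing on its floor. They are smooth: they slide on the steel once the wall under them slopes down some 25 degrees.
- fuse1_c (a point): Centre of another such fuse in the scoop.
- fuse2_c (a point): Centre of another such fuse in the scoop.
- fuse3_c (a point): Centre of another such fuse in the scoop.
- bin: Collection bin fixed to the bench: clear plastic tub 180 (x) by 160 (y) by 120 mm high under a grey sheet-steel hood. Origin: centre of its underside; +x runs from its front to its back, z up. The hood's front slopes back 30 degrees from vertical, from x -90, z 120 mm to its top edge at x -28, z 227 mm; the roof falls from there to z 190 mm at the back. The flap is the only way in.
- opening (a point): Centre of the opening in the hood's sloping front, on its outer face (bin x -57, z 177 mm); axes as the bin's. 104 mm wide (y), 96 mm long up the slope: sill at bin x -81, z 136, header at x -33, z 219 mm. Straight in points 30 degrees below bin +x. A steel flap fills it, just behind the face, hinged along the header.
- flap (a joint): Angle of the flap, rad: 0 shut against the back of the face, growing to 1.35 as it swings into the bin; it cannot swing out. A spring shuts it whenever it is let go; about 1 N at the middle opens it.
- mat: Black rubber bench mat, fixed, 240 (x) by 180 (y) by 3 mm thick; origin at the centre of its underside, on the bench.
- spares: Bystander: grey tray 110 by 75 by 18 mm holding new fuses; origin at the centre of its underside.
- driver: Bystander: screwdriver with a red handle, lying on the bench.
- plug: Bystander: blue industrial plug standing on its round sleeve, 72 mm across, 114 mm high; origin at the centre of its underside.

How it is judged:
By the outcome, as a careful person would: the job done as asked, in the order asked, and still so for the second after the job is handed in, with the robot touching nothing.
It also fails if it takes over 58 s, if anything falls off the work surface, if the arm or the gripper's body presses on something with over 40 N, if the wrist force passes 120 N, or if a joint passes its speed limit or range.

## Robot

A 6-joint arm with a two-finger parallel gripper is mounted at the origin on the work surface. World frame = base frame: x ahead of the robot, y to its left, z up, the work surface at z = 0. Lengths are in m, angles in rad, forces in N, time in s.
With the tool pointing down it reaches from about 0.35 to 0.725 m from the base axis. Payload 6 kg.
Tool frame: the origin (TCP) lies midway between the tips of the shut fingers; the grasp point (between the pads) lies 19 mm behind it; z points along the fingers, x is the direction in which the jaws open and shut, and the axes are right-handed (so a half turn about z gives the same grasp; the last joint's range is limited). The gripper opens to 85 mm and grips with 20 to 120 N. Pads are 22 mm wide; open, the fingers measure 114 mm over their backs; the gripper's body (76 mm by 85 mm) begins 54 mm behind the grasp point. The pads swing forward as they close: fully open they stand 13 mm farther back than shut.
Start: joints at [-0.931, 0.04, 0.085, 0, -1.615, -0.334], TCP at [0.181, -0.572, 0.231] pointing down, gripper open.
Joint ranges: [-2.56, 2.56], [-1.29, 2.01], [-1.08, 1.49], [-3.29, 1.98], [-2.81, -0.18], [-2.99, 2.99]. Speed limits (rad/s): [2.57, 2.57, 3.01, 3.14, 3.14, 3.14].

## Interface

Orientations are given as a 3x3 rotation matrix whose columns are the frame's x, y, z axes.
In Python, from rig import arm gives the robot as it stands.
- The arm moves only by the tool arm_command, never from a script. Its arguments are lists of equal length, an entry for each row: "delta_pos": the shift along the tool's x, y, z in cm, a list of three; "angular": the turn, a rotation vector about the tool's x, y, z in rad, a list of three; "jaw": the finger opening in cm, from 0 to 8.54. In form: {"delta_pos": [[dx, dy, dz], ...], "angular": [[rx, ry, rz], ...], "jaw": [jaw, ...]}. A call has 1 to 12 rows; each row shifts and turns the commanded pose from where the row before left it, along the tool's axes as they then stand; what a row does not reach is not made up. A row lasts 1/10 s, in which the tool goes at most 50 mm and 8.59 degrees, less where a joint would pass 70% of its speed; a pose out of reach is approached as far as the arm can. A call with a gripper value outside its range is refused whole. The fingers move at their own pace and stop on an object; "newtons" is the grip in N (left out, the last holds). Time passes only in rows, so rows that do not move let the fingers close. It gives the time, the measured TCP pose, the force and the opening at its end, in the units of the state.
- arm.get_obs(): the state, without advancing time (a new reading comes with each control period).
- arm.read_camera(name): name is "scene" or "top" or "wrist"; returns (picture, depth): 400x640x3 uint8, blue, green, red; 400x640 float32, m along the optical axis (not along the pixel's ray), 0 where there is no reading.
- arm.get_calibration(name): a dict with "camera_matrix" (3x3 intrinsics, pixels), "position" and "rotation" of the camera in the world. Camera axes: x right, y down, z forward; pixel columns grow to the right and rows downward; lengths in m; the calibration is good to about 2 mm. A picture is of the moment at which its call begins: read the wrist's pose just before it. get_calibration takes no time and is no camera call; for the wrist camera it gives the pose at the moment of the call.
- arm.close_job(): hands the job in, once; it reports no verdict.
Trained networks look in the newest picture that a camera, given by its name, has taken for a name from the list of things; names that differ only in an ending like _2 or _b are one class to them, and where a whole thing is asked for, a point or a joint stands for the part that bears it (a point fixed in the world has none). Each returns a list of dicts, best first, with "conf" (0 to 1); they miss things now and then, are a little off and sometimes report something else, mostly with a low value. They report only what shows in the picture. A call takes as long as a camera call.
- arm.silhouettes(camera, name): "mask" (400x640 bool, what is visible of it) and "point" ([column, row] in pixels, amid what is visible of it).
The state is a dict: "time_s": time; "joint_pos": joint angles; "joint_vel": joint speeds; "tau": joint torques, N m; "eef_pos": TCP position; "tool_rot": TCP orientation; "ft_force": force on the tool from outside, world axes, zero at the start; "moment": the same for the moment, N m; "finger_gap": opening from 0.0 (shut) to 1.0 (fully open).
Only numpy, scipy, OpenCV 4.12 (cv2) and the standard library are available. Lean on these libraries where they do the work, as an engineer would, in place of code of your own. Each camera call takes 0.05 s, during which the arm holds its last target. There are 200 camera calls.

## Working session

There is one attempt and no reset: what is moved stays moved. The work goes in short steps, Python scripts to look and compute and a tool call to move; the robot and the scene stay as the last step left them, time stands still between calls to the robot, and variables do not carry over. Pictures are saved under pics/ and viewed, about 8 in all and at most 12, crops included, and the job is handed in when it is done.

Besides the shell and the picture viewer there is one more tool, called after "Request:" as name(argument=value, ...) on one line, values as JSON. arm_command: Moves the arm, as the interface text tells. Its arguments: {"type":"object","properties":{"delta_pos":{"type":"array","items":{"type":"array","items":{"type":"number"}}},"angular":{"type":"array","items":{"type":"array","items":{"type":"number"}}},"jaw":{"type":"array","items":{"type":"number"}},"newtons":{"type":"number"}},"required":["delta_pos","angular","jaw"]}

```bash
ls; mkdir -p pics
cat > h.py <<'E'
import numpy as np, cv2
from rig import arm
def world(name, mask, d, cal):
    v,u=np.nonzero(mask&(d>0)); z=d[v,u]
    K=np.array(cal["camera_matrix"]);R=np.array(cal["rotation"]);p=np.array(cal["position"])
    c=np.stack([(u-K[0,2])/K[0,0]*z,(v-K[1,2])/K[1,1]*z,z])
    return (R@c).T+p
E
python3 - <<'E'
from h import *
np.set_printoptions(precision=4,suppress=True)
o=arm.get_obs(); print(o)
ims=[]
for c in ["scene","top"]:
    im,d=arm.read_camera(c); cal=arm.get_calibration(c); ims.append(im)
    print(c,cal)
    for n in ["scoop_foot","bin","flap","mat","spares","driver","plug"]:
        for r in arm.silhouettes(c,n)[:2]:
            w=world(c,r["mask"],d,cal)
            print(n,round(r["conf"],2),r["point"],r["mask"].sum(), *(np.percentile(w,[2,50,98],axis=0).round(3).tolist() if len(w) else []))
    np.savez(f"{c}.npz",im=im,d=d)
cv2.imwrite("pics/a.png",cv2.resize(ims[0],(800,500)));cv2.imwrite("pics/b.png",cv2.resize(ims[1],(800,500)))
E
```

```text
pics
{'time_s': 0.0, 'joint_pos': array([-0.9313,  0.0409,  0.0838, -0.0005, -1.6155, -0.3337]), 'joint_vel': array([-0.0011, -0.0017,  0.0009, -0.0005,  0.0002,  0.    ]), 'tau': array([ -0.0003, -36.8209,  34.7409,   6.9323,  -0.0054,   0.    ]), 'eef_pos': array([ 0.1806, -0.5718,  0.2302]), 'tool_rot': array([[-0.3011,  0.9536, -0.0006],
       [ 0.9536,  0.3011,  0.0017],
       [ 0.0018, -0.0001, -1.    ]]), 'ft_force': array([-0.8089,  0.8847,  0.3987]), 'moment': array([ 0.0082, -0.0342,  0.0075]), 'finger_gap': 0.9993069005695792}
scene {'camera_matrix': array([[479.453 ,   0.    , 315.1263],
       [  0.    , 479.453 , 196.3268],
       [  0.    ,   0.    ,   1.    ]]), 'position': array([ 0.8958, -0.5047,  1.1101]), 'rotation': array([[ 0.8608,  0.4301, -0.2721],
       [ 0.5089, -0.736 ,  0.4464],
       [-0.0083, -0.5227, -0.8525]])}
bin 0.6 [343.2, 151.8] 6936 [0.505, 0.085, 0.003] [0.592, 0.137, 0.169] [0.666, 0.266, 0.226]
mat 0.87 [264.1, 253.9] 5261 [0.378, -0.233, -0.002] [0.517, -0.145, 0.003] [0.616, -0.04, 0.008]
mat 0.48 [242.2, 246.2] 956 [0.451, -0.265, 0.002
[... 819 characters left out ...]
4] [0.511, -0.108, 0.071]
bin 0.78 [245.6, 199.4] 6041 [0.483, 0.09, 0.003] [0.559, 0.173, 0.197] [0.653, 0.268, 0.227]
bin 0.48 [367.1, 226.3] 5061 [0.376, -0.233, -0.004] [0.501, -0.133, 0.003] [0.614, -0.042, 0.009]
flap 0.59 [269.9, 191.4] 806 [0.535, 0.104, 0.134] [0.583, 0.128, 0.17] [0.632, 0.15, 0.204]
mat 0.57 [363.7, 224.4] 5292 [0.375, -0.234, -0.004] [0.497, -0.134, 0.003] [0.613, -0.041, 0.009]
spares 0.75 [394.3, 136.7] 1105 [0.718, -0.262, -0.003] [0.777, -0.214, 0.006] [0.834, -0.167, 0.02]
driver 0.69 [297.2, 289.8] 356 [0.3, 0.044, -0.001] [0.347, 0.063, 0.022] [0.396, 0.081, 0.029]
plug 0.83 [314.2, 130.3] 543 [0.75, -0.019, 0.017] [0.77, 0.01, 0.085] [0.801, 0.041, 0.117]
```

View pics/a.png

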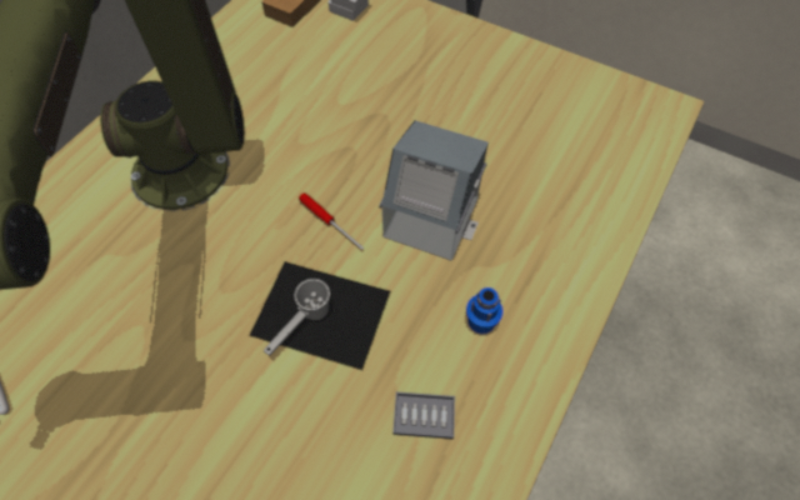

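View pics/b.png

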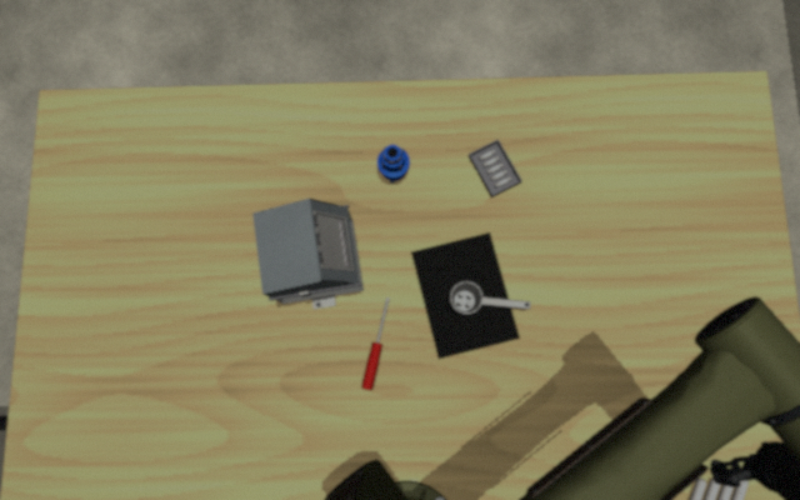

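Both pictures show the bin's flap facing world −y. In the scene picture the scoop is on the mat at about px (312,298) with its handle pointing −y. Next I'll measure the scoop and bin axes.

Run:
```python
from h import *
np.set_printoptions(precision=4,suppress=True)
for c in ["scene","top"]:
    f=np.load(c+".npz"); d=f["d"]; cal=arm.get_calibration(c)
    W=world(c,d>0,d,cal)
    # scoop
    s=W[(abs(W[:,0]-.48)<.07)&(W[:,1]<-.09)&(W[:,1]>-.28)&(W[:,2]>.02)&(W[:,2]<.09)]
    h=s[(s[:,1]<-.185)&(s[:,2]>.03)&(s[:,2]<.055)]
    m=h.mean(0); dirn=np.linalg.svd(h-m)[2][0]; dirn*=np.sign(dirn[1])
    print(c,"handle",len(h),m,dirn,"az",np.degrees(np.arctan2(dirn[1],dirn[0])),"ymin",h[:,1].min())
    rim=s[(s[:,2]>.06)]
    (cx,cy),r=cv2.minEnclosingCircle(rim[:,:2].astype(np.float32)); print("rim",len(rim),cx,cy,r,np.median(rim[:,2]))
    # bin
    b=W[(W[:,0]>.45)&(W[:,0]<.72)&(W[:,1]>.05)&(W[:,1]<.32)&(W[:,2]>.1)]
    rng=np.random.default_rng(0); b=b.copy()
    for k in range(2):
        best=None
        for i in range(400):
            p=b[rng.choice(len(b),3,False)]; n=np.cross(p[1]-p[0],p[2]-p[0]); L=np.linalg.norm(n)
            if L<1e-4: continue
            n/=L; inl=abs((b-p[0])@n)<.003
            if best is None or inl.sum()>best.sum(): best=inl
        q=b[best]; m=q.mean(0); n=np.linalg.svd(q-m,full_matrices=False)[2][2]; n*=np.sign(n[2])
        print("plane",best.sum(),m,n,"az",np.degrees(np.arctan2(n[1],n[0])),"tilt",np.degrees(np.arccos(n[2])))
        t=np.array([-n[1],n[0],0]);t/=np.linalg.norm(t); u=np.cross(n,t)
        print("  ext t",np.percentile((q-m)@t,[.5,99.5]),"ext u",np.percentile((q-m)@u,[.5,99.5]),t,u, "rect",cv2.minAreaRect(np.stack([(q-m)@t,(q-m)@u],1).astype(np.float32)), "z",np.percentile(q[:,2],[1,99]))
        b=b[~best]
```

```text
scene handle 248 [ 0.4725 -0.2289  0.041 ] [ 0.117   0.9931 -0.0017] az 83.28089732888114 ymin -0.2709705308461948
rim 169 0.4824404716491699 -0.1352100670337677 0.034584611654281616 0.06737114973914005
plane 2127 [0.5821 0.1251 0.1698] [ 0.1405 -0.8501  0.5074] az -80.61384889457156 tilt 59.50629221186058
  ext t [-0.0779  0.082 ] ext u [-0.0683  0.067 ] [0.9866 0.1631 0.    ] [-0.0828  0.5006  0.8617] rect ((0.003795534372329712, -0.0010786503553390503), (0.1406351923942566, 0.1657363921403885), 88.91759490966797) z [0.1117 0.2274]
plane 1697 [0.5725 0.2127 0.2086] [-0.042   0.2952  0.9545] az 98.10308280062323 tilt 17.34577558650796
  ext t [-0.0783  0.0807] ext u [-0.0639  0.0672] [-0.99  -0.141  0.   ] [ 0.1345 -0.945   0.2981] rect ((0.0013720616698265076, 0.0016105249524116516), (0.16140390932559967, 0.1345604509115219), 0.7712499499320984) z [0.1889 0.227 ]
top handle 208 [ 0.4702 -0.2277  0.041 ] [ 0.1165  0.993  -0.0192] az 83.30996147140141 ymin -0.27136994611390525
rim 117 0.48152783513069153 -0.13632453978061676 0.03388379141688347 0.06753815812450203
plane 2680 [0.5683 0.21   0.2088] [-0.044   0.3008  0.9527] az 98.31568882177139 tilt 17.697666612901028
  ext t [-0.0809  0.0782] ext u [-0.0647  0.0636] [-0.9895 -0.1446  0.    ] [ 0.1378 -0.9427  0.304 ] rect ((-0.0015795901417732239, -0.00010146945714950562), (0.13271157443523407, 0.16098538041114807), 89.84770202636719) z [0.1884 0.2282]
plane 1279 [0.5806 0.1219 0.165 ] [ 0.1258 -0.8326  0.5394] az -81.40711671049827 tilt 57.35755768545494
  ext t [-0.0796  0.0824] ext u [-0.0555  0.0757] [0.9888 0.1494 0.    ] [-0.0806  0.5333  0.8421] rect ((0.0004342421889305115, 0.009245071560144424), (0.16804824769496918, 0.13549146056175232), 0.9056962728500366) z [0.119 0.228]
```

```bash
cat >> h.py <<'E'
from scipy.linalg import expm, logm
from scipy.spatial.transform import Rotation as Ro
np.set_printoptions(precision=4,suppress=True)
def T(R,p):
    M=np.eye(4);M[:3,:3]=R;M[:3,3]=p;return M
def cur():
    o=arm.get_obs(); return T(Ro.from_matrix(o["tool_rot"]).as_matrix(),o["eef_pos"])
def rows(A,B,n=None,vmax=.045,wmax=.13):
    L=np.real(logm(np.linalg.inv(A)@B)); w=np.linalg.norm([L[2,1],L[0,2],L[1,0]]); v=np.linalg.norm((np.linalg.inv(A)@B)[:3,3])
    if n is None: n=int(np.ceil(max(w/wmax,v/vmax)))
    S=expm(L/n); print(n,"x dp(cm)",(S[:3,3]*100).round(3),"w",Ro.from_matrix(S[:3,:3]).as_rotvec().round(4),"total deg",np.degrees(w).round(1),"m",v.round(3))
# scoop pose -> tool pose given alpha
AL=np.radians(25)
Tg=T(np.array([[0,np.sin(AL),np.cos(AL)],[1,0,0],[0,np.cos(AL),-np.sin(AL)]]),[-.095,0,.034])@T(np.eye(3),[0,0,.019]) # tool in scoop frame
def scoop(x,y,z,az,tilt=0):
    return T((Ro.from_euler('z',az,degrees=True)*Ro.from_euler('y',tilt,degrees=True)).as_matrix(),[x,y,z])
S0=scoop(.482,-.136,.003,83.3)
def back(M,d): return M@T(np.eye(3),[0,0,-d])
E
python3 - <<'E'
from h import *
G=S0@Tg; print(G)
P=back(G,.1); P[2,3]+=.08
rows(cur(),P)
E
```

```text
[[-0.9932  0.0493  0.1057  0.4729]
 [ 0.1167  0.4197  0.9001 -0.2132]
 [ 0.      0.9063 -0.4226  0.029 ]
 [ 0.      0.      0.      1.    ]]
13 x dp(cm) [-0.357  2.567  2.19 ] w [-0.0771  0.0498 -0.0782] total deg 89.8 m 0.398
```

Request:
arm_command(delta_pos=[[-0.357,2.567,2.19],[-0.357,2.567,2.19],[-0.357,2.567,2.19],[-0.357,2.567,2.19],[-0.357,2.567,2.19],[-0.357,2.567,2.19],[-0.357,2.567,2.19],[-0.357,2.567,2.19],[-0.357,2.567,2.19],[-0.357,2.567,2.19],[-0.357,2.567,2.19],[-0.357,2.567,2.19]], angular=[[-0.077,0.05,-0.078],[-0.077,0.05,-0.078],[-0.077,0.05,-0.078],[-0.077,0.05,-0.078],[-0.077,0.05,-0.078],[-0.077,0.05,-0.078],[-0.077,0.05,-0.078],[-0.077,0.05,-0.078],[-0.077,0.05,-0.078],[-0.077,0.05,-0.078],[-0.077,0.05,-0.078],[-0.077,0.05,-0.078]], jaw=[5,5,5,5,5,5,5,5,5,5,5,5])

```text
time_s: 2.0
eef_pos: [0.4528, -0.3328, 0.1393]
tool_rot: [[-0.98, 0.137, 0.146], [0.194, 0.471, 0.86], [0.049, 0.871, -0.488]]
ft_force: [0.8, -0.8, -0.7]
finger_gap: 0.585
```

Run:
```python
from h import *
o=arm.get_obs();print(o["time_s"],o["joint_pos"],o["finger_gap"]);print(cur())
G=S0@Tg;P=back(G,.08); P[2,3]+=.03
rows(cur(),P)
im,d=arm.read_camera("wrist"); cv2.imwrite("pics/w1.png",im)
```

```text
2.0 [-0.8429  0.5207  0.4542 -0.9157 -2.1078  0.3794] 0.5854497627721642
[[-0.9798  0.1368  0.1459  0.4528]
 [ 0.1939  0.4713  0.8604 -0.3328]
 [ 0.0489  0.8713 -0.4883  0.1393]
 [ 0.      0.      0.      1.    ]]
2 x dp(cm) [-0.249 -0.891  3.25 ] w [-0.0363  0.0238 -0.0396] total deg 6.7 m 0.068
```

View pics/w1.png

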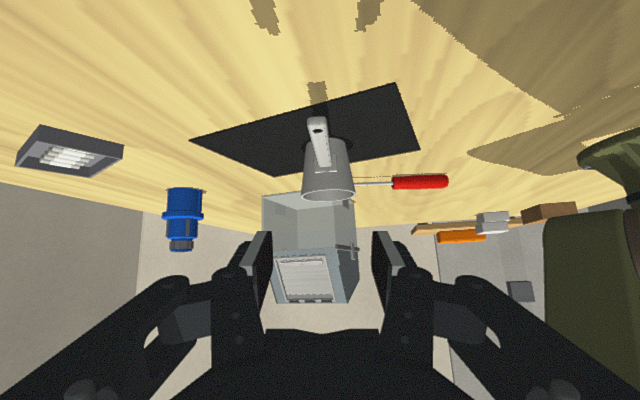

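The wrist picture shows the handle tip at about px (317,125), lined up between the fingers, with the cup beyond it. The picture is upside down, so the camera sits under the gripper. I'll check how close it comes to the bench.

Run:
```python
from h import *
c=arm.get_calibration("wrist"); C=T(np.array(c["rotation"]),c["position"])
X=np.linalg.inv(cur())@C; print("cam in tool",X)
for a in [25,30,35,40,45]:
    AL=np.radians(a)
    g=T(np.array([[0,np.sin(AL),np.cos(AL)],[1,0,0],[0,np.cos(AL),-np.sin(AL)]]),[-.095,0,.034])@T(np.eye(3),[0,0,.019])
    print(a,(S0@g@X)[:3,3])
```

```text
cam in tool [[ 1.     -0.0001 -0.0004 -0.0004]
 [ 0.0003  0.9622  0.2723 -0.0691]
 [ 0.0004 -0.2723  0.9622 -0.1437]
 [ 0.      0.      0.      1.    ]]
25 [ 0.4547 -0.3717  0.0271]
30 [ 0.4546 -0.372   0.0395]
35 [ 0.4547 -0.3712  0.0519]
40 [ 0.4549 -0.3694  0.0642]
45 [ 0.4553 -0.3665  0.0763]
```

```bash
sed -i 's/AL=np.radians(25)/AL=np.radians(35)/' h.py
python3 - <<'E'
from h import *
G=S0@Tg;P=back(G,.09)
print(P[:3,3],G[:3,3]);rows(cur(),P,3);rows(P,G,5)
E
```

```text
[ 0.4641 -0.2881  0.0777] [ 0.4727 -0.2149  0.0261]
3 x dp(cm) [-0.132 -1.047  2.236] w [ 0.0367  0.0121 -0.0256] total deg 8.0 m 0.074
5 x dp(cm) [ 0.  -0.   1.8] w [-0.  0. -0.] total deg 0.0 m 0.09
```

Request:
arm_command(delta_pos=[[-0.132,-1.047,2.236],[-0.132,-1.047,2.236],[-0.132,-1.047,2.236],[0,0,0],[0,0,0]], angular=[[0.0367,0.012,-0.0256],[0.0367,0.012,-0.0256],[0.0367,0.012,-0.0256],[0,0,0],[0,0,0]], jaw=[4,4,4,4,4])

```text
time_s: 2.55
eef_pos: [0.4613, -0.2938, 0.0779]
tool_rot: [[-0.992, 0.078, 0.099], [0.126, 0.578, 0.806], [0.005, 0.812, -0.583]]
ft_force: [-0.4, 0.2, 0.7]
finger_gap: 0.468
```

Run:
```python
from h import *
o=arm.get_obs();print(o["time_s"],o["joint_pos"],o["ft_force"])
A=cur();G=S0@Tg;rows(A,G,6)
im,d=arm.read_camera("wrist"); cal=arm.get_calibration("wrist"); cv2.imwrite("pics/w2.png",im)
W=world("wrist",d>0,d,cal); h=W[(abs(W[:,0]-.475)<.03)&(W[:,1]<-.185)&(W[:,1]>-.28)&(W[:,2]>.032)&(W[:,2]<.055)]
m=h.mean(0);q=np.linalg.svd(h-m,full_matrices=False)[2][0];print(len(h),m,q/np.sign(q[1]),h.min(0),h.max(0))
hh=(np.c_[h,np.ones(len(h))]@np.linalg.inv(G).T);print("in grasp tool frame x pctl",np.percentile(hh[:,0],[2,50,98]))
```

```text
2.55 [-0.7367  0.4703  0.3024 -0.7932 -1.9436  0.519 ] [-0.449   0.2048  0.71  ]
6 x dp(cm) [-0.032  0.067  1.583] w [-0.002   0.0007 -0.0016] total deg 0.9 m 0.095
950 [ 0.4681 -0.2471  0.0413] [0.1197 0.9917 0.0475] [ 0.458  -0.2738  0.0335] [ 0.4834 -0.1854  0.0437]
in grasp tool frame x pctl [-0.0066  0.0008  0.0082]
```

Request:
arm_command(delta_pos=[[-0.03,0.07,1.58],[-0.03,0.07,1.58],[-0.03,0.07,1.58],[-0.03,0.07,1.58],[-0.03,0.07,1.58],[-0.03,0.07,1.58],[0,0,0],[0,0,0],[0,0,0],[0,0,0],[0,0,0],[0,0,0]], angular=[[-0.002,0,-0.0016],[-0.002,0,-0.0016],[-0.002,0,-0.0016],[-0.002,0,-0.0016],[-0.002,0,-0.0016],[-0.002,0,-0.0016],[0,0,0],[0,0,0],[0,0,0],[0,0,0],[0,0,0],[0,0,0]], jaw=[4,4,4,4,4,4,4,1.2,1.2,1.2,1.2,1.2], newtons=90)

```text
time_s: 3.8
eef_pos: [0.4731, -0.2157, 0.0267]
tool_rot: [[-0.993, 0.066, 0.101], [0.121, 0.57, 0.812], [-0.004, 0.819, -0.574]]
ft_force: [-0.4, -1.8, 2.3]
finger_gap: 0.173
```

Run:
```python
from h import *
o=arm.get_obs();print(o["time_s"],o["joint_pos"],o["ft_force"],o["moment"],o["finger_gap"]);A=cur();print(A)
print(S0@Tg)
im,d=arm.read_camera("wrist"); cv2.imwrite("pics/w3.png",im)
```

```text
3.8 [-0.6448  0.4143  0.1262 -0.8173 -1.7999  0.5519] [-0.4161 -1.8407  2.3416] [-1.9996  0.2217 -0.0143] 0.17282346638587678
[[-0.9926  0.0662  0.1015  0.4731]
 [ 0.1211  0.5705  0.8123 -0.2157]
 [-0.0042  0.8187 -0.5743  0.0267]
 [ 0.      0.      0.      1.    ]]
[[-0.9932  0.0669  0.0956  0.4727]
 [ 0.1167  0.5697  0.8136 -0.2149]
 [ 0.      0.8192 -0.5736  0.0261]
 [ 0.      0.      0.      1.    ]]
```

View pics/w3.png

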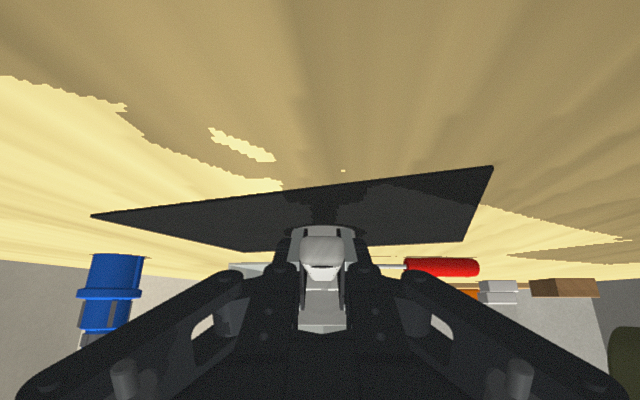

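```bash
cat >> h.py <<'E'
AZB=98.5; bx=np.array([np.cos(np.radians(AZB)),np.sin(np.radians(AZB)),0]); O=np.array([.583,.1275,.177]); B0=O+.057*bx; B0[2]=0
A0=np.array([[-.9926,.0662,.1015,.4731],[.1211,.5705,.8123,-.2157],[-.0042,.8187,-.5743,.0267],[0,0,0,1]])
TgA=np.linalg.inv(S0)@A0
def pour(mx,mz,th,TgA=TgA,lat=0):  # mouth at bin x, z (mm), tilt deg
    S=scoop(0,0,0,AZB,th); p=B0+mx/1000*bx+np.array([0,0,mz/1000])
    S[:3,3]=p-.066*S[:3,2]; return S@TgA
E
python3 - <<'E'
from h import *
A=A0.copy();U=A.copy();U[2,3]+=.16
rows(A,U,8); P=pour(-125,172,98);print(P);rows(U,P,22); print((U@T(np.eye(3),[0,0,0]))[:3,3])
E
```

```text
8 x dp(cm) [-0.008  1.637 -1.149] w [ 0.  0. -0.] total deg 0.0 m 0.16
[[-0.9883 -0.1088  0.1069  0.598 ]
 [-0.1525  0.7227 -0.6742  0.0299]
 [-0.0038 -0.6827 -0.7307  0.2573]
 [ 0.      0.      0.      1.    ]]
22 x dp(cm) [-0.606  1.296 -0.15 ] w [ 0.0772  0.0015 -0.014 ] total deg 98.9 m 0.284
[ 0.4731 -0.2157  0.1867]
```

Request:
arm_command(delta_pos=[[0,0.4,-0.3],[0,1.2,-0.85],[0,1.64,-1.15],[0,1.64,-1.15],[0,1.64,-1.15],[0,1.64,-1.15],[0,1.64,-1.15],[0,1.64,-1.15],[0,0.9,-0.65],[0,0.4,-0.3],[0,0,0]], angular=[[0,0,0],[0,0,0],[0,0,0],[0,0,0],[0,0,0],[0,0,0],[0,0,0],[0,0,0],[0,0,0],[0,0,0],[0,0,0]], jaw=[1.2,1.2,1.2,1.2,1.2,1.2,1.2,1.2,1.2,1.2,1.2])

```text
time_s: 4.95
eef_pos: [0.4724, -0.2158, 0.1827]
tool_rot: [[-0.993, 0.066, 0.101], [0.121, 0.57, 0.813], [-0.004, 0.819, -0.574]]
ft_force: [-0.7, -0.6, -2.2]
finger_gap: 0.172
```

```bash
cat >> h.py <<'E'
def seescoop(c,A,TgA=TgA):
    im,d=arm.read_camera(c);cal=arm.get_calibration(c)
    S=A@np.linalg.inv(TgA)
    K=np.array(cal["camera_matrix"]);R=np.array(cal["rotation"]);p=np.array(cal["position"])
    for z,r in((.066,.034),(0,.025)):
        a=np.linspace(0,2*np.pi,60);q=np.c_[r*np.cos(a),r*np.sin(a),0*a+z,0*a+1]@S.T
        c_=(q[:,:3]-p)@R; uv=c_[:,:2]/c_[:,2:]*[K[0,0],K[1,1]]+[K[0,2],K[1,2]]
        cv2.polylines(im,[(uv*16).astype(int)],True,(0,0,255),1,cv2.LINE_AA,4)
    return im,d,uv.mean(0)
def crop(im,uv,f,w=400,h=300):
    u,v=int(uv[0]),int(uv[1]);a=w//f//2;b=h//f//2
    u=min(max(u,a),640-a);v=min(max(v,b),400-b)
    return cv2.resize(im[v-b:v+b,u-a:u+a],(w,h),interpolation=cv2.INTER_CUBIC)
E
python3 - <<'E'
from h import *
o=arm.get_obs();print(o["time_s"],o["joint_pos"],o["ft_force"],o["finger_gap"]);A=cur();print(A)
P=pour(-125,172,98);rows(A,P,22)
i1,_,u=seescoop("scene",A);i2,_,v=seescoop("top",A)
cv2.imwrite("pics/c1.png",np.hstack([crop(i1,u,4),crop(i2,v,4)]))
E
```

```text
4.95 [-0.6602  0.2561  0.2427 -0.8822 -1.9941  0.3449] [-0.6907 -0.5918 -2.1673] 0.1716282637375514
[[-0.9927  0.0661  0.1012  0.4724]
 [ 0.1208  0.57    0.8127 -0.2158]
 [-0.004   0.819  -0.5738  0.1827]
 [ 0.      0.      0.      1.    ]]
22 x dp(cm) [-0.611  1.299 -0.17 ] w [ 0.0772  0.0015 -0.014 ] total deg 98.9 m 0.286
```

View pics/c1.png

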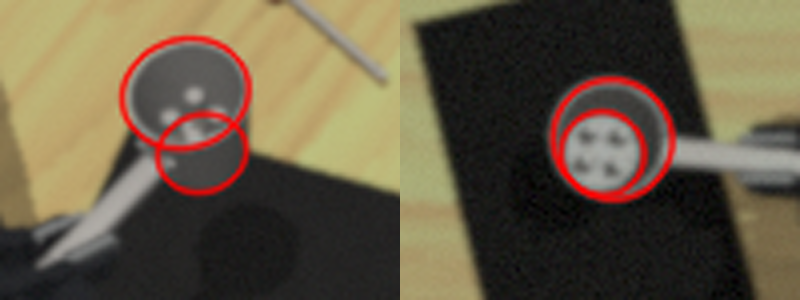

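The scoop hangs level and the model outlines match its rim and foot in both crops, with the four fuses still inside. I'll move to the staging pose.

Request:
arm_command(delta_pos=[[-0.61,1.3,-0.17],[-0.61,1.3,-0.17],[-0.61,1.3,-0.17],[-0.61,1.3,-0.17],[-0.61,1.3,-0.17],[-0.61,1.3,-0.17],[-0.61,1.3,-0.17],[-0.61,1.3,-0.17],[-0.61,1.3,-0.17],[-0.61,1.3,-0.17],[-0.61,1.3,-0.17],[0,0,0]], angular=[[0.0772,0.0015,-0.014],[0.0772,0.0015,-0.014],[0.0772,0.0015,-0.014],[0.0772,0.0015,-0.014],[0.0772,0.0015,-0.014],[0.0772,0.0015,-0.014],[0.0772,0.0015,-0.014],[0.0772,0.0015,-0.014],[0.0772,0.0015,-0.014],[0.0772,0.0015,-0.014],[0.0772,0.0015,-0.014],[0,0,0]], jaw=[1.2,1.2,1.2,1.2,1.2,1.2,1.2,1.2,1.2,1.2,1.2,1.2])

```text
time_s: 6.25
eef_pos: [0.542, -0.1101, 0.2741]
tool_rot: [[-0.998, -0.028, 0.061], [-0.021, 0.994, 0.104], [-0.063, 0.103, -0.993]]
ft_force: [0.1, -0.5, -1.9]
finger_gap: 0.174
```

Run:
```python
from h import *
o=arm.get_obs();print(o["time_s"],o["joint_pos"],o["ft_force"],o["finger_gap"]);A=cur();print(A)
P=pour(-125,172,98);rows(A,P,11); print(np.linalg.inv(TgA)is None,(A@np.linalg.inv(TgA))[:3])
```

```text
6.25 [ 0.0962 -0.1082  0.0483 -0.0982 -1.656  -0.0836] [ 0.126  -0.5073 -1.916 ] 0.1736736556418309
[[-0.9978 -0.0277  0.0607  0.542 ]
 [-0.0212  0.9943  0.104  -0.1101]
 [-0.0633  0.1025 -0.9927  0.2741]
 [ 0.      0.      0.      1.    ]]
11 x dp(cm) [-0.612  1.264 -0.178] w [ 0.0771  0.0013 -0.0135] total deg 49.4 m 0.152
False [[ 0.0294 -0.9982 -0.0534  0.5452]
 [ 0.6561 -0.021   0.7543 -0.0754]
 [-0.7541 -0.0572  0.6543  0.1981]]
```

Request:
arm_command(delta_pos=[[-0.61,1.26,-0.18],[-0.61,1.26,-0.18],[-0.61,1.26,-0.18],[-0.61,1.26,-0.18],[-0.61,1.26,-0.18],[-0.61,1.26,-0.18],[-0.61,1.26,-0.18],[-0.61,1.26,-0.18],[-0.61,1.26,-0.18],[-0.61,1.26,-0.18],[-0.61,1.26,-0.18],[0,0,0]], angular=[[0.077,0.0013,-0.0135],[0.077,0.0013,-0.0135],[0.077,0.0013,-0.0135],[0.077,0.0013,-0.0135],[0.077,0.0013,-0.0135],[0.077,0.0013,-0.0135],[0.077,0.0013,-0.0135],[0.077,0.0013,-0.0135],[0.077,0.0013,-0.0135],[0.077,0.0013,-0.0135],[0.077,0.0013,-0.0135],[0,0,0]], jaw=[1.2,1.2,1.2,1.2,1.2,1.2,1.2,1.2,1.2,1.2,1.2,1.2])

```text
time_s: 7.45
eef_pos: [0.5976, 0.0272, 0.2535]
tool_rot: [[-0.989, -0.111, 0.1], [-0.149, 0.721, -0.677], [0.003, -0.684, -0.73]]
ft_force: [-0.3, -0.1, -3.6]
finger_gap: 0.172
```

Run:
```python
from h import *
o=arm.get_obs();print(o["time_s"],o["joint_pos"],o["ft_force"],o["finger_gap"]);A=cur()
S=A@np.linalg.inv(TgA);m=S[:3,3]+.066*S[:3,2]-B0;print("mouth bin",m@bx,m@np.cross([0,0,1],bx),m[2],"axis",S[:3,2]@bx,S[2,2])
print(pour(-125,172,98)-A)
B=pour(-45,172,98);C=pour(-42,163.5,120);rows(A,B,10);rows(B,C,7)
i1,_,u=seescoop("scene",A)
cv2.imwrite("pics/c2.png",crop(i1,u,2,640,480))
```

```text
7.45 [ 0.6938  0.097  -0.1906  0.6301 -1.7057 -0.5934] [-0.3028 -0.085  -3.6234] 0.17188798378093748
mouth bin -0.1277870424767307 0.0013559587965842122 0.16814782781290075 axis 0.9899798281133079 -0.1408106197082493
[[ 0.0005  0.0025  0.0073  0.0004]
 [-0.0032  0.0016  0.0023  0.0027]
 [-0.0073  0.0012 -0.0011  0.0038]
 [ 0.      0.      0.      0.    ]]
10 x dp(cm) [-0.011  0.577 -0.592] w [-0.0002 -0.0008  0.0003] total deg 0.5 m 0.083
7 x dp(cm) [-0.003  0.362 -0.396] w [ 0.0549  0.     -0.0003] total deg 22.0 m 0.037
```

View pics/c2.png

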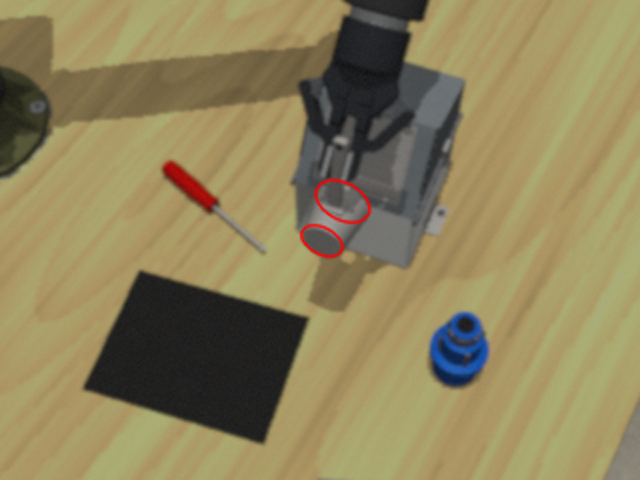

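The crop shows the scoop tilted just in front of the opening, centred on it, and the model outline matches. I'll push in.

Request:
arm_command(delta_pos=[[-0.01,0.58,-0.59],[-0.01,0.58,-0.59],[-0.01,0.58,-0.59],[-0.01,0.58,-0.59],[-0.01,0.58,-0.59],[-0.01,0.58,-0.59],[-0.01,0.58,-0.59],[-0.01,0.58,-0.59],[-0.01,0.58,-0.59],[-0.01,0.58,-0.59],[0,0,0]], angular=[[0,-0.001,0],[0,-0.001,0],[0,-0.001,0],[0,-0.001,0],[0,-0.001,0],[0,-0.001,0],[0,-0.001,0],[0,-0.001,0],[0,0,0],[0,0,0],[0,0,0]], jaw=[1.2,1.2,1.2,1.2,1.2,1.2,1.2,1.2,1.2,1.2,1.2])

```text
time_s: 8.6
eef_pos: [0.5869, 0.1092, 0.263]
tool_rot: [[-0.988, -0.104, 0.114], [-0.154, 0.725, -0.671], [-0.013, -0.681, -0.732]]
ft_force: [0.6, -0.3, -2.4]
finger_gap: 0.172
```

```bash
cat >> h.py <<'E'
def rep():
    o=arm.get_obs();print(o["time_s"],o["joint_pos"],o["ft_force"],o["moment"],o["finger_gap"]);A=cur()
    S=A@np.linalg.inv(TgA);m=S[:3,3]+.066*S[:3,2]-B0;print("mouth bin",m@bx,m@np.cross([0,0,1],bx),m[2],"tilt",np.degrees(np.arctan2(S[:3,2]@bx,S[2,2])))
    return A
E
python3 - <<'E'
from h import *
A=rep();C=pour(-42,163.5,120);rows(A,C,7)
E
```

```text
8.6 [ 0.8142  0.1588 -0.0938  0.5905 -1.7865 -0.6759] [ 0.6448 -0.2849 -2.4239] [2.2207 0.3798 0.0191] 0.1717220464140225
mouth bin -0.04480611798596633 -0.0013856173127256611 0.17775030376874398 tilt 97.86888373166207
7 x dp(cm) [ 0.007  0.427 -0.346] w [ 0.0552  0.001  -0.0012] total deg 22.1 m 0.038
```

Request:
arm_command(delta_pos=[[0,0.43,-0.35],[0,0.43,-0.35],[0,0.43,-0.35],[0,0.43,-0.35],[0,0.43,-0.35],[0,0.43,-0.35],[0,0.43,-0.35],[0,0,0],[0,0,0],[0,0,0]], angular=[[0.055,0.001,-0.001],[0.055,0.001,-0.001],[0.055,0.001,-0.001],[0.055,0.001,-0.001],[0.055,0.001,-0.001],[0.055,0.001,-0.001],[0.055,0.001,-0.001],[0,0,0],[0,0,0],[0,0,0]], jaw=[1.2,1.2,1.2,1.2,1.2,1.2,1.2,1.2,1.2,1.2])

```text
time_s: 9.6
eef_pos: [0.5813, 0.145, 0.2545]
tool_rot: [[-0.989, -0.061, 0.138], [-0.151, 0.42, -0.895], [-0.004, -0.905, -0.424]]
ft_force: [0.2, -1.3, -2.3]
finger_gap: 0.169
```

Run:
```python
from h import *
A=rep();rows(A,pour(-42,163.5,120),2)
i1,_,u=seescoop("scene",A); a=crop(i1,u,4,400,400)
i2,_,u=seescoop("top",A); b=crop(i2,u,4,400,400)
for c in("scene","top"):
  for k in range(4):
    r=arm.silhouettes(c,f"fuse{k}_c"); print(c,k,[(round(q["conf"],2),q["point"]) for q in r][:5])
cv2.imwrite("pics/c3.png",np.hstack([a,b]))
```

```text
9.6 [ 0.9061  0.3407 -0.1352  0.7854 -1.9346 -0.8074] [ 0.2469 -1.2887 -2.3167] [ 2.9267  0.4663 -0.0069] 0.16901848899374175
mouth bin -0.04260654324274962 -0.0006265504530475725 0.16393973849214 tilt 119.83290954010604
2 x dp(cm) [ 0.024  0.039 -0.03 ] w [ 0.0014 -0.0008 -0.0013] total deg 0.2 m 0.001
scene 0 []
scene 1 [(0.33, [342.5, 150.2])]
scene 2 []
scene 3 []
top 0 []
top 1 []
top 2 []
top 3 []
```

View pics/c3.png

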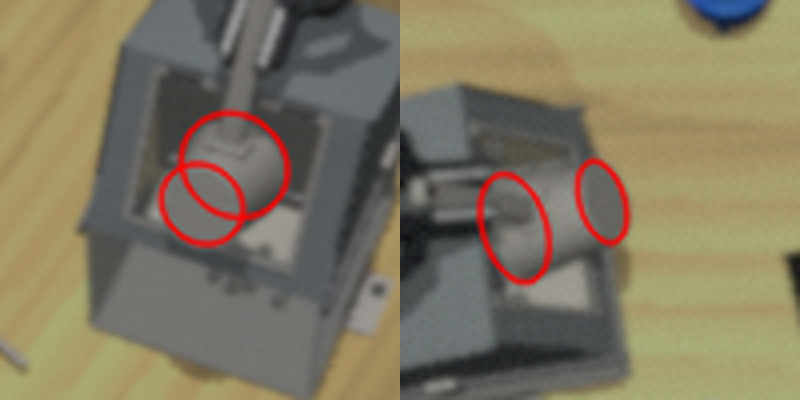

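The flap is open with the rim inside it, and dark-capped shapes, probably fuses, show through the tub at about px (240,283). I'll add a few degrees and a small shake to free any that stuck.

Request:
arm_command(delta_pos=[[0,0.1,0.05],[0,0.1,0.05],[0,-0.5,0.35],[0,0.4,-0.28],[0,-0.4,0.28],[0,0.4,-0.28],[0,0,0],[0,0,0],[0,0,0]], angular=[[0.04,0,0],[0.04,0,0],[0,0,0],[0,0,0],[0,0,0],[0,0,0],[0,0,0],[0,0,0],[0,0,0]], jaw=[1.2,1.2,1.2,1.2,1.2,1.2,1.2,1.2,1.2])

```text
time_s: 11.0
eef_pos: [0.5814, 0.1442, 0.2528]
tool_rot: [[-0.988, -0.05, 0.143], [-0.152, 0.346, -0.926], [-0.003, -0.937, -0.349]]
ft_force: [-0.0, -0.8, -1.8]
finger_gap: 0.173
```

Run:
```python
from h import *
A=rep()
f=[]
for k in range(6):
    im,d=arm.read_camera("scene"); f.append(arm.get_obs()["ft_force"])
print(np.mean(f,0),np.std(f,0))
cv2.imwrite("pics/c4.png",cv2.resize(im[110:220,280:410],(780,600),interpolation=cv2.INTER_CUBIC)[:600])
for a,b in((119.8,'x'),):
    B=pour(-48,172,100);P=pour(-135,172,98);rows(A,B,8);rows(B,P,6)
```

```text
11.0 [ 0.9078  0.3703 -0.1579  0.8294 -1.9585 -0.8265] [-0.0094 -0.7853 -1.8124] [2.938  0.3921 0.0986] 0.17255305931951487
mouth bin -0.05077208967233456 -0.0005823988957446463 0.16272057347572477 tilt 124.49127934142587
[ 0.2205 -1.2098 -1.2304] [0.672  0.3127 0.5086]
8 x dp(cm) [ 0.007 -0.291  0.346] w [-0.0534 -0.0001  0.    ] total deg 24.5 m 0.036
6 x dp(cm) [ 0.007 -1.063  1.058] w [-0.0058 -0.      0.    ] total deg 2.0 m 0.09
```

View pics/c4.png

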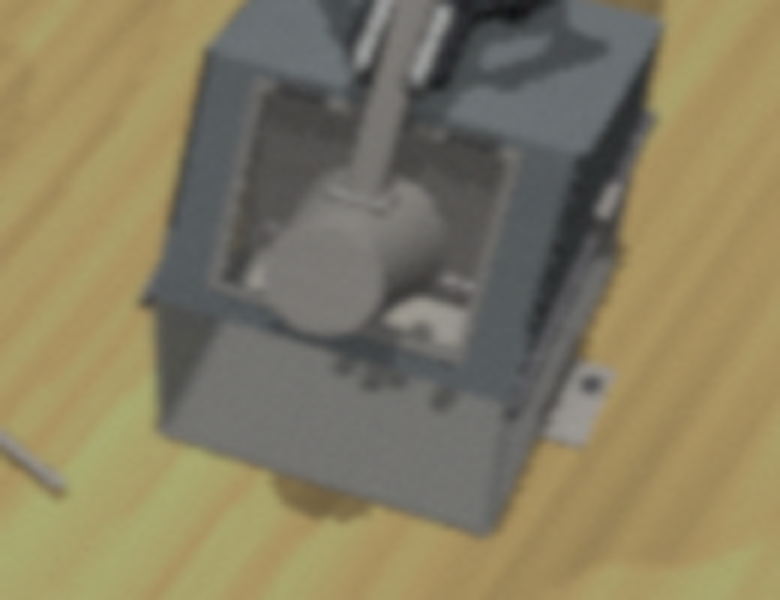

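Fuse end caps show inside the tub at about px (345–440, 375), and none are outside. I'll withdraw.

Request:
arm_command(delta_pos=[[0,-0.29,0.35],[0,-0.29,0.35],[0,-0.29,0.35],[0,-0.29,0.35],[0,-0.29,0.35],[0,-0.29,0.35],[0,-0.29,0.35],[0,-0.29,0.35],[0,-0.6,0.6]], angular=[[-0.053,0,0],[-0.053,0,0],[-0.053,0,0],[-0.053,0,0],[-0.053,0,0],[-0.053,0,0],[-0.053,0,0],[-0.053,0,0],[0,0,0]], jaw=[1.2,1.2,1.2,1.2,1.2,1.2,1.2,1.2,1.2])

```text
time_s: 12.2
eef_pos: [0.5884, 0.0999, 0.2599]
tool_rot: [[-0.989, -0.103, 0.111], [-0.151, 0.7, -0.698], [-0.006, -0.707, -0.707]]
ft_force: [0.5, 0.0, 0.2]
finger_gap: 0.171
```

Request:
arm_command(delta_pos=[[0,-1.06,1.06],[0,-1.06,1.06],[0,-1.06,1.06],[0,-1.06,1.06],[0,-1.06,1.06],[0,-1.06,1.06],[0,0,0]], angular=[[-0.006,0,0],[-0.006,0,0],[-0.006,0,0],[-0.006,0,0],[-0.006,0,0],[-0.006,0,0],[0,0,0]], jaw=[1.2,1.2,1.2,1.2,1.2,1.2,1.2])

```text
time_s: 12.9
eef_pos: [0.6016, 0.0094, 0.2572]
tool_rot: [[-0.989, -0.107, 0.104], [-0.149, 0.721, -0.676], [-0.003, -0.684, -0.729]]
ft_force: [0.4, 0.0, -1.6]
finger_gap: 0.172
```

Run:
```python
from h import *
A=rep()
U=A0.copy();U[2,3]+=.09
rows(A,U,16)
```

```text
12.9 [ 0.6653  0.0828 -0.2031  0.644  -1.6871 -0.574 ] [ 0.4413  0.0168 -1.5903] [ 2.3257  0.3728 -0.0594] 0.17192456416243024
mouth bin -0.14600560032452586 -0.0004584058924454219 0.1718704889509718 tilt 98.11765473555158
16 x dp(cm) [ 0.917 -1.621  0.872] w [-0.1062 -0.0021  0.0191] total deg 99.0 m 0.295
```

Run:
```python
from h import *
A=cur();U=A0.copy();U[2,3]+=.12
rows(A,U,18)
L=np.real(logm(np.linalg.inv(A)@U))
for k in range(0,19,3):
    M=A@expm(L*k/18);S=M@np.linalg.inv(TgA);print(k,M[:3,3],S[:3,3],(S@[.034,0,.066,1])[:3])
```

```text
18 x dp(cm) [ 0.799 -1.436  0.579] w [-0.0944 -0.0018  0.017 ] total deg 99.0 m 0.282
0 [0.6016 0.0094 0.2572] [ 0.6061 -0.0251  0.1812] [0.5973 0.0348 0.1382]
3 [ 0.5838 -0.038   0.2695] [ 0.5872 -0.0498  0.1868] [0.5804 0.02   0.1625]
6 [ 0.5645 -0.0864  0.268 ] [ 0.5676 -0.0745  0.1853] [ 0.5631 -0.0005  0.1818]
9 [ 0.5436 -0.1318  0.2531] [ 0.5471 -0.0971  0.1771] [ 0.545  -0.025   0.1946]
12 [ 0.5212 -0.1704  0.2262] [ 0.5259 -0.1158  0.163 ] [ 0.5262 -0.0516  0.2002]
15 [ 0.4976 -0.1992  0.1897] [ 0.5042 -0.1292  0.1444] [ 0.5065 -0.078   0.1982]
18 [ 0.4731 -0.2157  0.1467] [ 0.482 -0.136  0.123] [ 0.486  -0.1022  0.189 ]
```

Request:
arm_command(delta_pos=[[0.8,-1.44,0.58],[0.8,-1.44,0.58],[0.8,-1.44,0.58],[0.8,-1.44,0.58],[0.8,-1.44,0.58],[0.8,-1.44,0.58],[0.8,-1.44,0.58],[0.8,-1.44,0.58],[0.8,-1.44,0.58]], angular=[[-0.0944,-0.0018,0.017],[-0.0944,-0.0018,0.017],[-0.0944,-0.0018,0.017],[-0.0944,-0.0018,0.017],[-0.0944,-0.0018,0.017],[-0.0944,-0.0018,0.017],[-0.0944,-0.0018,0.017],[-0.0944,-0.0018,0.017],[-0.0944,-0.0018,0.017]], jaw=[1.2,1.2,1.2,1.2,1.2,1.2,1.2,1.2,1.2])

```text
time_s: 13.8
eef_pos: [0.5437, -0.1309, 0.254]
tool_rot: [[-0.998, -0.024, 0.065], [-0.017, 0.994, 0.106], [-0.067, 0.104, -0.992]]
ft_force: [0.6, -0.8, -1.7]
finger_gap: 0.172
```

Request:
arm_command(delta_pos=[[0.8,-1.44,0.58],[0.8,-1.44,0.58],[0.8,-1.44,0.58],[0.8,-1.44,0.58],[0.8,-1.44,0.58],[0.8,-1.44,0.58],[0.8,-1.44,0.58],[0.8,-1.44,0.58],[0.8,-1.44,0.58],[0,0,0],[0,0,0],[0,0,0]], angular=[[-0.0944,-0.0018,0.017],[-0.0944,-0.0018,0.017],[-0.0944,-0.0018,0.017],[-0.0944,-0.0018,0.017],[-0.0944,-0.0018,0.017],[-0.0944,-0.0018,0.017],[-0.0944,-0.0018,0.017],[-0.0944,-0.0018,0.017],[-0.0944,-0.0018,0.017],[0,0,0],[0,0,0],[0,0,0]], jaw=[1.2,1.2,1.2,1.2,1.2,1.2,1.2,1.2,1.2,1.2,1.2,1.2])

```text
time_s: 15.0
eef_pos: [0.4742, -0.2147, 0.148]
tool_rot: [[-0.993, 0.063, 0.1], [0.118, 0.575, 0.81], [-0.006, 0.816, -0.578]]
ft_force: [-0.2, 0.5, -1.4]
finger_gap: 0.171
```

Run:
```python
from h import *
A=rep()
U=A0.copy();U[2,3]+=.03;rows(A,U,8);D=A0.copy();D[2,3]+=.002;rows(U,D,10)
i1,_,u=seescoop("scene",A);i2,_,v=seescoop("top",A)
a=cv2.resize(i1[90:240,280:430],(400,400),interpolation=cv2.INTER_CUBIC)
b=np.vstack([crop(i1,u,3,300,200),crop(i2,v,3,300,200)])
cv2.imwrite("pics/c5.png",np.hstack([a,b]))
```

```text
15.0 [-0.6504  0.2815  0.2069 -0.8598 -1.9461  0.3945] [-0.223   0.4846 -1.3794] [-2.801   0.302  -0.0287] 0.17118565869920965
mouth bin -0.30161260202687895 0.13787359697109258 0.1899219642791931 tilt 0.2932209942890319
8 x dp(cm) [ 0.018 -0.94   0.647] w [-0.0006 -0.0002  0.0004] total deg 0.3 m 0.091
10 x dp(cm) [ 0.001 -0.229  0.161] w [ 0.  0. -0.] total deg 0.0 m 0.028
```

View pics/c5.png

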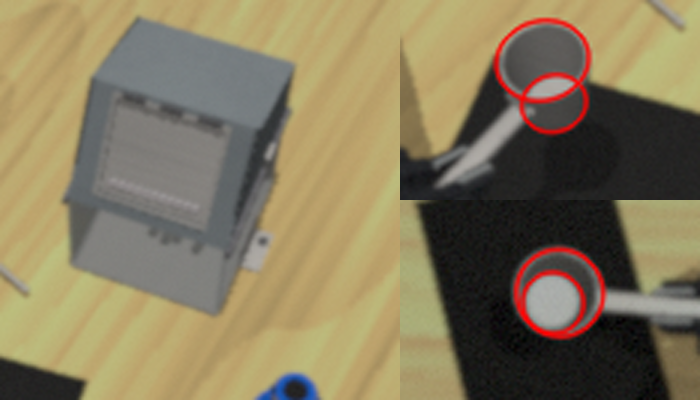

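The scoop is empty, level and hasn't slipped in the grip. The flap is shut and the fuses are in the tub. Now I'll lower it.

Request:
arm_command(delta_pos=[[0.02,-0.94,0.65],[0.02,-0.94,0.65],[0.02,-0.94,0.65],[0.02,-0.94,0.65],[0.02,-0.94,0.65],[0.02,-0.94,0.65],[0.02,-0.94,0.65],[0.02,-0.94,0.65],[0,0,0]], angular=[[0,0,0],[0,0,0],[0,0,0],[0,0,0],[0,0,0],[0,0,0],[0,0,0],[0,0,0],[-0.004,-0.001,0.003]], jaw=[1.2,1.2,1.2,1.2,1.2,1.2,1.2,1.2,1.2])

```text
time_s: 16.0
eef_pos: [0.4716, -0.2145, 0.0532]
tool_rot: [[-0.993, 0.07, 0.1], [0.122, 0.566, 0.815], [0.001, 0.821, -0.57]]
ft_force: [0.5, 0.8, -1.8]
finger_gap: 0.169
```

Request:
arm_command(delta_pos=[[0,-0.23,0.16],[0,-0.23,0.16],[0,-0.23,0.16],[0,-0.23,0.16],[0,-0.23,0.16],[0,-0.23,0.16],[0,-0.23,0.16],[0,-0.23,0.16],[0,-0.1,0.07],[0,0,0],[0,0,0]], angular=[[0,0,0],[0,0,0],[0,0,0],[0,0,0],[0,0,0],[0,0,0],[0,0,0],[0,0,0],[0,0,0],[0,0,0],[0,0,0]], jaw=[1.2,1.2,1.2,1.2,1.2,1.2,1.2,1.2,1.2,1.2,1.2])

```text
time_s: 17.1
eef_pos: [0.4723, -0.2152, 0.0316]
tool_rot: [[-0.993, 0.068, 0.101], [0.122, 0.568, 0.814], [-0.002, 0.82, -0.572]]
ft_force: [0.4, -0.1, -2.3]
finger_gap: 0.173
```

Run:
```python
from h import *
A=rep();print((A@np.linalg.inv(TgA))[:3]); rows(A,A0,4)
```

```text
17.1 [-0.6459  0.4081  0.1271 -0.8199 -1.8075  0.5449] [ 0.3964 -0.1391 -2.2827] [-2.913   0.3974 -0.0009] 0.17343560752690412
mouth bin -0.30223942252140573 0.13947665159365422 0.07406054558172268 tilt -0.1772077246858482
[[ 0.1173 -0.9931  0.0018  0.4812]
 [ 0.9931  0.1173 -0.0029 -0.1355]
 [ 0.0026  0.0022  0.9999  0.0081]]
4 x dp(cm) [-0.021 -0.105  0.062] w [ 0.0006 -0.0002 -0.0005] total deg 0.2 m 0.005
```

5 mm left; I'll lower slowly to contact.

Request:
arm_command(delta_pos=[[0,-0.08,0.055],[0,-0.08,0.055],[0,-0.08,0.055],[0,-0.08,0.055],[0,-0.04,0.03],[0,0,0],[0,0,0]], angular=[[0,0,0],[0,0,0],[0,0,0],[0,0,0],[0,0,0],[0,0,0],[0,0,0]], jaw=[1.2,1.2,1.2,1.2,1.2,1.2,1.2])

```text
time_s: 17.8
eef_pos: [0.4722, -0.2152, 0.0271]
tool_rot: [[-0.993, 0.068, 0.101], [0.122, 0.568, 0.814], [-0.002, 0.82, -0.572]]
ft_force: [-0.2, -0.8, -1.3]
finger_gap: 0.174
```

Request:
arm_command(delta_pos=[[0,-0.04,0.03],[0,0,0]], angular=[[0,0,0],[0,0,0]], jaw=[1.2,1.2])

```text
time_s: 18.0
eef_pos: [0.4723, -0.2152, 0.0268]
tool_rot: [[-0.993, 0.068, 0.101], [0.122, 0.568, 0.814], [-0.002, 0.82, -0.572]]
ft_force: [-0.1, 0.3, -1.0]
finger_gap: 0.168
```

Request:
arm_command(delta_pos=[[0,-0.04,0.03],[0,0,0],[0,0,0]], angular=[[0,0,0],[0,0,0],[0,0,0]], jaw=[1.2,1.2,1.2])

```text
time_s: 18.3
eef_pos: [0.4723, -0.2153, 0.0265]
tool_rot: [[-0.993, 0.068, 0.101], [0.122, 0.568, 0.814], [-0.002, 0.82, -0.572]]
ft_force: [-0.7, -1.8, 2.1]
finger_gap: 0.175
```

Request:
arm_command(delta_pos=[[0,-0.04,0.03],[0,0,0],[0,0,0]], angular=[[0,0,0],[0,0,0],[0,0,0]], jaw=[1.2,1.2,1.2])

```text
time_s: 18.6
eef_pos: [0.4723, -0.2154, 0.0263]
tool_rot: [[-0.993, 0.067, 0.101], [0.121, 0.568, 0.814], [-0.003, 0.82, -0.572]]
ft_force: [-2.1, -2.5, 5.9]
finger_gap: 0.168
```

In contact. I'll ease off slightly, open and retreat.

Request:
arm_command(delta_pos=[[0,0.04,-0.03],[0,0,0],[0,0,0],[0,0,0],[0,0,0],[0,0,0],[0,0,-0.5],[0,0,-1.2],[0,0,-1.8],[0,0,-1.8],[0,0,-1.8],[0,0,-1.8]], angular=[[0,0,0],[0,0,0],[0,0,0],[0,0,0],[0,0,0],[0,0,0],[0,0,0],[0,0,0],[0,0,0],[0,0,0],[0,0,0],[0,0,0]], jaw=[1.2,1.2,2.2,3.2,4,4,4,4,4,4,4,4], newtons=30)

```text
time_s: 19.8
eef_pos: [0.463, -0.2891, 0.078]
tool_rot: [[-0.993, 0.068, 0.101], [0.122, 0.569, 0.813], [-0.002, 0.82, -0.573]]
ft_force: [0.7, -0.2, 0.1]
finger_gap: 0.473
```

Request:
arm_command(delta_pos=[[0,1,-2],[0,1,-2],[0,1,-2],[0,1,-2],[0,1,-2],[0,0,0],[0,0,0]], angular=[[0,0,0],[0,0,0],[0,0,0],[0,0,0],[0,0,0],[0,0,0],[0,0,0]], jaw=[4,4,4,4,4,4,4])

```text
time_s: 20.5
eef_pos: [0.4565, -0.3413, 0.1756]
tool_rot: [[-0.992, 0.068, 0.102], [0.123, 0.569, 0.813], [-0.003, 0.82, -0.573]]
ft_force: [0.4, -0.2, 0.3]
finger_gap: 0.468
```

Run:
```python
from h import *
o=arm.get_obs();print(o["time_s"],o["eef_pos"],o["ft_force"])
i1,d=arm.read_camera("scene");i2,d2=arm.read_camera("top")
for n in ["plug","driver","spares","scoop_foot"]:
    for r in arm.silhouettes("top",n)[:1]:
        w=world("top",r["mask"],d2,arm.get_calibration("top"));print(n,r["conf"],np.median(w,0))
W=world("top",d2>0,d2,arm.get_calibration("top"))
s=W[(abs(W[:,0]-.48)<.05)&(W[:,1]<-.09)&(W[:,1]>-.18)&(W[:,2]>.06)&(W[:,2]<.09)]
print(cv2.minEnclosingCircle(s[:,:2].astype(np.float32)),np.percentile(s[:,2],[5,50,95]))
cv2.imwrite("pics/f.png",np.hstack([cv2.resize(i1[90:310,180:430],(400,352)),cv2.resize(i2[90:310,190:440],(400,352))]))
```

```text
20.5 [ 0.4565 -0.3413  0.1756] [ 0.3594 -0.1813  0.2593]
plug 0.62 [0.7704 0.0112 0.0673]
driver 0.62 [0.3494 0.0608 0.0216]
spares 0.93 [ 0.7783 -0.2145  0.006 ]
scoop_foot 0.62 [ 0.4776 -0.1524  0.0387]
((0.48260393738746643, -0.13554008305072784), 0.03366042673587799) [0.0617 0.0672 0.0726]
```

View pics/f.png

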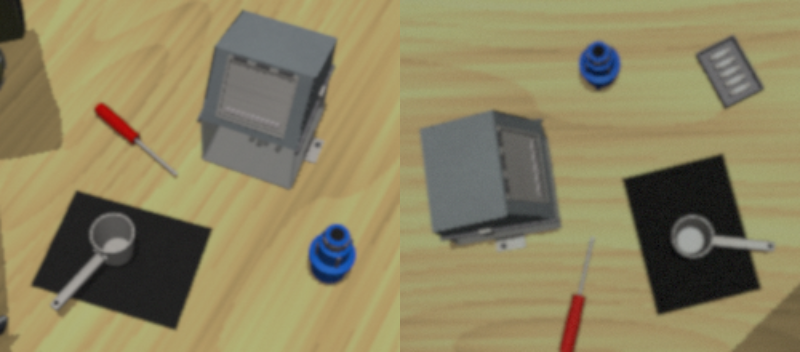

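The final picture shows the scoop empty and upright on the mat at about px (112,240), the flap shut, and the other things unmoved. I'll hand in.

```bash
python3 -c "
from rig import arm
print(arm.close_job())"
```

```text
the job is handed in; nothing more can be done
None
```

I poured the fuses into the bin, set the empty scoop back on the mat, and handed the job in at about 21 s of the 58 s allowed. I gripped the scoop by its handle, pushed the flap in with its rim, tipped it to about 120–124° with a small shake, then withdrew. I set it down under force feedback, with about 6 N at contact.

**Last checks:**
- **Scoop:** it stands upright and empty on the mat, within 1 mm of where it started. The gripper is clear of everything.
- **Flap:** it is shut in the final pictures.
- **Other things:** the driver and spares tray measure within 3 mm of their first positions. The plug's position agrees to about 1 mm, but its measured height came out 18 mm lower. In the picture it stands unchanged, so I put that down to which part of it the network picked out.
- **Fuses:** end caps show through the clear tub, and I see no fuse on the bench or in the scoop. I couldn't count all four inside the bin. The fuse detector found only one weak match (0.33) in the pour picture, and the wrist force was too noisy to confirm their weight, so this rests on the pictures.

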